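Start a drying stack of carving blanks

ROBOT

A 7-joint arm with a two-finger parallel gripper is mounted at the origin on the work surface. World frame = base frame: x ahead of the robot, y to its left, z up, the work surface at z = 0. Lengths are in mm, angles in rad, forces in N, time in s.
With the tool pointing down it reaches from about 425 to 875 mm from the base axis. Payload 8.4 kg.
Tool frame: the origin (TCP) lies on the centre line of the jaws, within the pads' length; the fingertips stand 8 mm ahead of it and the grasp point (between the pads) lies 11 mm behind it; z points along the fingers, y is the line along which they close (so a half turn about z gives the same grasp; the last joint's range is limited). The gripper opens to 87 mm and grips with 3 to 60 N. Pads are 19 mm wide; open, the fingers measure 117 mm over their backs; the gripper's body (75 mm by 190 mm) begins 51 mm behind the grasp point.
Start: joints at [-1.425, 0.333, 0.04, 1.465, -0.013, 1.343, -0.059], TCP at [157.539, 630.591, 230.546] pointing down, gripper open.
Joint ranges: [-2.58, 2.58], [-0.38, 2.09], [-1.3, 1.39], [0.25, 2.4], [-1.5, 4.64], [0.08, 2.09], [-2.65, 2.65]. Speed limits (rad/s): [2.22, 2.22, 2.79, 2.79, 3.14, 3.14, 3.14].

INTERFACE

Orientations are given as a unit quaternion [x, y, z, w].
In Python, from cell import manip gives the robot as it stands.
- The arm moves only by the shell command python3 -m handwheel 'ROWS' [FORCE]. ROWS is a JSON object of lists of equal length, an entry for each row: "rotation": the turn, a rotation vector about the world's x, y, z in degrees, a list of three; "xyz": the shift along the world's x, y, z in m, a list of three; "grip": the finger opening in m, from 0 to 0.087. In form: {"rotation": [[ax, ay, az], ...], "xyz": [[x, y, z], ...], "grip": [grip, ...]}. A call has exactly 8 rows; each row is the pose to reach, as a shift and turn from the pose commanded when the call began; what a row does not reach only later rows make up. A row lasts 1/10 s, in which the tool goes at most 50 mm and 8.59 degrees, less where a joint would pass 70% of its speed; a pose out of reach is approached as far as the arm can. A call with a gripper value outside its range is refused whole. The fingers move at their own pace and stop on an object; FORCE is the grip in N (left out, the last holds). Time passes only in rows, so rows that repeat a pose let the fingers close, or fill a call up. It gives the time, the measured TCP pose, the force, the opening and the grip force at its end, in the units of the state.
- manip.observe(): the state, without advancing time (a new reading comes with each control period).
- manip.capture(name): name is "side" or "top"; returns (picture, depth): 384x512x3 uint8, blue, green, red; 384x512 float32, mm along the optical axis (not along the pixel's ray), 0 where there is no reading.
- manip.camera_model(name): a dict with "K" (3x3 intrinsics, pixels), "extrinsics" (4x4, takes a point from world to camera coordinates). Camera axes: x right, y up, looking along -z (the intrinsics and any distortion apply to the point x, -y, -z); pixel columns grow to the right and rows downward; lengths in mm; the calibration is good to about 2 mm. A picture is of the moment at which its call begins. camera_model takes no time and is no camera call.
- manip.hand_in(): hands the job in; it is judged then, once.
Trained networks look in the newest picture that a camera, given by its name, has taken for a name from the list of things; names that differ only in an ending like _2 or _b are one class to them, and where a whole thing is asked for, a point or a joint stands for the part that bears it (a point fixed in the world has none). Each returns a list of dicts, best first, with "p" (0 to 1); they miss things now and then, are a little off and sometimes report something else, mostly with a low value. They report only what shows in the picture. A call takes as long as a camera call. They do not tell look-alikes from the thing itself.
- manip.recognise(camera, name): "bbox" ([left, top, width, height] in pixels, round what is visible of it).
- manip.trace(camera, name): "mask" (384x512 bool, what is visible of it) and "bbox" ([left, top, width, height] in pixels, round what is visible of it).
- manip.mark_of(camera, name): "centre" ([column, row] in pixels: a listed point, or the origin of a listed thing).
The state is a dict: "time": time; "qpos": joint angles; "joint_vel": joint speeds; "effort": joint torques, N m; "eef_pos": TCP position; "eef_rot": TCP orientation; "ft_force": force on the tool from outside, world axes, zero at the start; "moment": the same for the moment, N m; "grip_width": finger opening in mm; "finger_force": force on a finger pad.
Only numpy, scipy, OpenCV 4.12 (cv2) and the standard library are available. Lean on these libraries where they do the work, as an engineer would, in place of code of your own. Each camera call takes 0.05 s, during which the arm holds its last target. There are 200 camera calls.

TASK

Start the drying stack on the plywood drying base: lay the two thick blanks flat and squarely across its two bearers, centred over them and at least 3 cm apart, one on either side of the middle. Then take the two slim slats out of the tilted rack and lay them flat and squarely across the two blanks, parallel to the bearers, centred over the blanks and again at least 3 cm apart, one on either side of the middle. Leave the spoon blank in the rack and do not disturb the glue bottle, mallet or gouge.

Things in the scene. Friction and masses are not known exactly. Their poses are not given: they have to be found in the camera images.
- drying_base: fixed plywood board 170 x 170 x 12 mm lying on the bench with two wooden bearers on it, each 150 long (along the board's x) x 20 wide x 20 mm high, at y = -50 and +50 mm; the bearers' tops are 32 mm above the bench. Origin: centre of the board's underside, on the bench; z up. Its place and yaw vary
- blank_a: thick wooden blank 150 (x) x 36 (y) x 22 mm (z), lying flat on the bench at the start, about 60 g. Origin: centre of its underside
- blank_b: second thick blank, the same as blank_a (150 x 36 x 22 mm). Origin: centre of its underside
- rack: fixed rack; its floor, 180 x 210 mm, rises towards +x at 35 deg and carries two slats and a spoon blank in any order, 65 mm apart along y, lengthways up the slope, against a lip 12 mm high. A back board square to the floor, 80 mm up the slope from the middle, rises 80 mm from the floor and so leans out over them. Origin: on the bench, 68 mm straight below the middle of the floor's surface; z up
- slat_a: slim wooden slat 150 (x, up the slope at the start) x 22 (y) x 16 mm (z), lying on the rack's floor, about 30 g. Origin: centre of its underside (the face on the rack's floor); its z is square to that face
- slat_b: second slim slat, the same as slat_a (150 x 22 x 16 mm). Origin: centre of its underside
- spoon: rough-sawn spoon blank, 150 mm long (x) and 16 mm thick, with a 14 mm wide stem and at its upper (+x) end a bowl 40 mm wide; lies in the rack beside the slats and stays there. Origin: underside, mid-length
- glue: bystander: closed orange glue bottle standing upright, 56 mm in diameter, 180 mm high. Origin: centre of its base
- mallet: bystander: dark wooden carver's mallet standing on its head, up to 88 mm in diameter, 215 mm high. Origin: centre of its base
- gouge: bystander: carving gouge lying flat, handle 120 x 24 x 24 mm from x = -110 to +10 mm, steel blade on to x = +135 mm. Origin: on the bench under the handle's front end; x points to the blade's tip
Things that resemble listed ones, but are neither listed nor needed, are in the scene too. What is shaped like the slat_a but purple or red is not meant.

How it is judged (in metres and radians):
On the way:
1. both thick blanks lie flat and at rest across both bearers, square to them, at least about 24 mm apart, before the slats make the next layer (y of blank_a in the frame of drying_base between -0.022 and 0.022 m and z of blank_a in the frame of drying_base between 0.027 and 0.037 m and angle between each of blank_a, blank_b's own z axis and vertical below 0.08 rad and angle between the x axis of each of blank_a, blank_b and the y axis of drying_base, either way round below 0.14 rad and x of blank_a in the frame of drying_base between -0.064 and 0.064 m and y of blank_b in the frame of drying_base between -0.022 and 0.022 m and z of blank_b in the frame of drying_base between 0.027 and 0.037 m and x of blank_b in the frame of drying_base between -0.064 and 0.064 m and ((x of blank_a in the frame of drying_base below -0.018 m and x of blank_b in the frame of drying_base above 0.018 m) or (x of blank_b in the frame of drying_base below -0.018 m and x of blank_a in the frame of drying_base above 0.018 m)) and distance between blank_a and blank_b above 0.06 m and linear speed of each of blank_a, blank_b below 0.02 m/s and angular speed of each of blank_a, blank_b below 0.2 rad/s), for 0.2 s.
At the end, for the whole second after the job is handed in: Two blanks flat across the bearers, two slats flat across the blanks: within 8 deg of square, centred lengthways within 22 mm, heights within 5 mm, one either side of the middle (blanks 18-64 mm off it, centres 60 mm or more apart; slats 14-68 and 47 mm), at rest (all of step 1 and x of slat_a in the frame of drying_base between -0.022 and 0.022 m and z of slat_a in the frame of drying_base between 0.049 and 0.059 m and angle between each of slat_a, slat_b's own z axis and vertical below 0.08 rad and angle between the x axis of each of slat_a, slat_b and the x axis of drying_base, either way round below 0.14 rad and y of slat_a in the frame of drying_base between -0.068 and 0.068 m and x of slat_b in the frame of drying_base between -0.022 and 0.022 m and z of slat_b in the frame of drying_base between 0.049 and 0.059 m and y of slat_b in the frame of drying_base between -0.068 and 0.068 m and ((y of slat_a in the frame of drying_base below -0.014 m and y of slat_b in the frame of drying_base above 0.014 m) or (y of slat_b in the frame of drying_base below -0.014 m and y of slat_a in the frame of drying_base above 0.014 m)) and distance between slat_a and slat_b above 0.047 m and linear speed of each of slat_a, slat_b below 0.02 m/s and angular speed of each of slat_a, slat_b below 0.2 rad/s); the robot touches nothing.
It fails at once if the rough spoon blank in the rack is moved by more than 25 mm (distance of spoon from where it was at the start of the episode above 0.025 m).
It fails at once if the glue bottle is moved by more than 25 mm or tipped over (distance of glue from where it was at the start of the episode above 0.025 m or angle between glue's own z axis and vertical above 0.35 rad).
It fails at once if the mallet is moved by more than 25 mm or tipped over (distance of mallet from where it was at the start of the episode above 0.025 m or angle between mallet's own z axis and vertical above 0.35 rad).
It fails at once if the gouge is moved by more than 25 mm (distance of gouge from where it was at the start of the episode above 0.025 m).
It also fails if it takes over 72 s, if anything falls off the work surface, if the arm or the gripper's body presses on something with over 40 N, if the wrist force passes 120 N, or if a joint passes its speed limit or range.

## Working session

There is one attempt and no reset: what is moved stays moved. The work goes in short steps, Python scripts to look and compute and a shell command to move; the robot and the scene stay as the last step left them, time stands still between calls to the robot, and variables do not carry over. Pictures are saved under pics/ and viewed, at most 10 in all, crops included, and the job is handed in when it is done.

```bash
mkdir -p pics; ls
python3 - <<'E'
from cell import manip
import cv2,numpy as np
s=manip.observe(); print(s['time'],s['eef_pos'],s['eef_rot'],s['grip_width'])
for n in ("top","side"):
    im,d=manip.capture(n); cv2.imwrite(f'pics/{n}0.png',im); np.savez(f'{n}0.npz',im=im,d=d)
    m=manip.camera_model(n); print(n,np.round(m['K'],1).tolist(),np.round(m['extrinsics'],3).tolist(),[k for k in m])
E
```

```text
pics
0.0 [157.45570864 630.14826697 229.6281391 ] [ 1.22099690e-01  9.92517483e-01 -8.42476297e-04 -4.24974095e-05] 87.16548453582156
top [[380.2, 0.0, 260.0], [0.0, 380.2, 193.8], [0.0, 0.0, 1.0]] [[0.017, -0.999, -0.038, 31.013], [0.995, 0.013, 0.1, -535.784], [-0.1, -0.04, 0.994, -900.836], [0.0, 0.0, 0.0, 1.0]] ['K', 'extrinsics']
side [[370.5, 0.0, 248.4], [0.0, 370.5, 193.9], [0.0, 0.0, 1.0]] [[0.968, -0.252, -0.007, -522.871], [0.205, 0.77, 0.604, -148.234], [-0.147, -0.586, 0.797, -1029.765], [0.0, 0.0, 0.0, 1.0]] ['K', 'extrinsics']
```

View pics/top0.png

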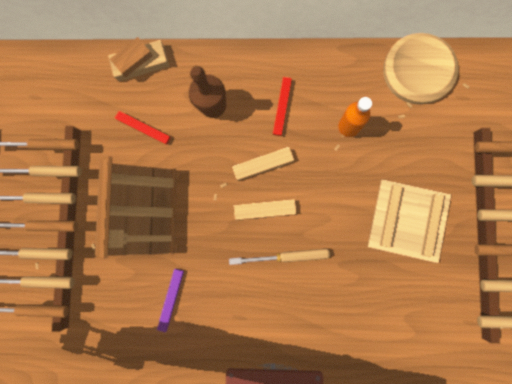

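View pics/side0.png

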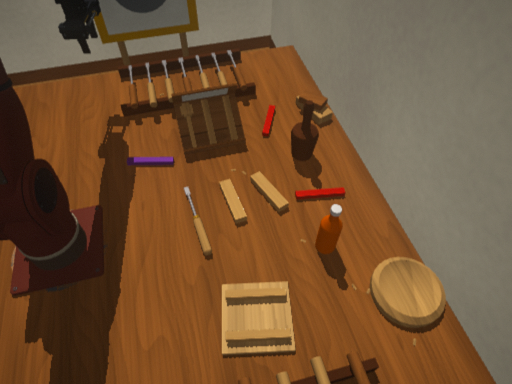

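```bash
cat > h.py <<'E'
from cell import manip
import cv2,numpy as np
def world(cam,d,rows,cols):
    m=manip.camera_model(cam);K=m['K'];T=np.linalg.inv(m['extrinsics'])
    z=d[rows,cols];x=(cols-K[0][2])/K[0][0]*z;y=(rows-K[1][2])/K[1][1]*z
    return np.stack([x,-y,-z,np.ones_like(z)],-1)@T.T[:,:3]
def pix(cam,p):
    m=manip.camera_model(cam);q=np.array(m['extrinsics'])@np.r_[p,1];q=np.array(m['K'])@[q[0],-q[1],-q[2]];return q[:2]/q[2]
def grid(cam,d):
    r,c=np.indices(d.shape);return world(cam,d,r,c)
E
python3 - <<'E'
from h import *
for cam in ("top","side"):
    d=np.load(cam+'0.npz')['d'];W=grid(cam,d)
    print(cam,manip.observe()['time'])
    for n in ("blank_a","slat_a","spoon","drying_base","rack","gouge","glue","mallet"):
        for k,t in enumerate(manip.trace(cam,n)[:6]):
            m=t['mask']&(d>0)
            if m.sum()<10: continue
            np.save(f'm_{cam}_{n}_{k}.npy',t['mask'])
            P=W[m];zt=np.percentile(P[:,2],[5,50,95])
            print(n,k,round(t['p'],2),t['bbox'],'med',P.mean(0).round(),'z',zt.round(1),'n',m.sum(), 'rect',[np.round(v,1) for v in cv2.minAreaRect(P[:,:2].astype(np.float32))])
E
```

```text
top 0.1
blank_a 0 0.97 [231.3, 145.0, 63.5, 32.4] med [612.  33.  21.] z [15.1 22.  25. ] n 912 rect [array([616. ,  33.9]), array([ 41. , 149.9]), np.float64(19.7)]
blank_a 1 0.57 [239.5, 201.9, 54.6, 15.9] med [499.  27.  22.] z [19.  22.1 24.8] n 885 rect [array([499. ,  26.4]), array([ 36.2, 148.7]), np.float64(6.0)]
slat_a 0 0.95 [276.3, 80.9, 14.1, 53.1] med [758. -12.  16.] z [13.4 16.4 19.2] n 490 rect [array([760.8, -12.5]), array([ 22.1, 147.6]), np.float64(80.5)]
slat_a 1 0.92 [110.6, 172.3, 63.7, 17.5] med [558. 315.  81.] z [ 42.7  80.8 115.8] n 671 rect [array([557.6, 311.2]), array([ 33.6, 120.1]), np.float64(0.3)]
slat_a 2 0.92 [156.3, 269.1, 29.3, 61.5] med [274. 254.  14.] z [ 0.  15.2 18.2] n 693 rect [array([273.2, 257.7]), array([ 29.6, 156.8]), np.float64(76.1)]
slat_a 3 0.89 [107.9, 202.0, 65.2, 14.3] med [487. 312.  81.] z [ 43.4  81.1 117. ] n 557 rect [array([486.8, 310. ]), array([118.4,  23.1]), np.float64(89.8)]
slat_a 4 0.68 [116.2, 111.0, 53.4, 32.4] med [703. 340.  15.] z [ 5.7 16.  18.8] n 528 rect [array([705.6, 342.3]), array([151. ,  24.6]), np.flo
[... 2512 characters left out ...]
, 355.3]), array([176.9,  28.9]), np.float64(63.2)]
drying_base 0 0.64 [223.3, 281.4, 72.9, 75.3] med [ 474. -331.   16.] z [ 8.7 12.4 32.8] n 5013 rect [array([ 476.8, -320.8]), array([179.7, 177.9]), np.float64(78.3)]
rack 0 0.87 [172.2, 77.3, 71.1, 78.3] med [489. 325.  83.] z [ 19.7  74.7 179.8] n 2884 rect [array([509.3, 420.8]), array([365.1, 250.8]), np.float64(89.3)]
glue 0 0.84 [318.4, 203.7, 25.8, 49.6] med [ 703. -192.   96.] z [  8.5 105.7 179.2] n 909 rect [array([ 738.8, -142.7]), array([154.2,  61.9]), np.float64(56.6)]
mallet 0 0.75 [291.5, 98.1, 24.5, 63.7] med [761. 155.  97.] z [  5.1 103.  205.1] n 1119 rect [array([803.1, 246.3]), array([266.8,  94.1]), np.float64(62.7)]
```

Run:
```python
from h import *
R=lambda P:[np.round(v,1).tolist() for v in cv2.minAreaRect(P[:,:2].astype(np.float32))]
def axis(P):
    c=P[:,:2].mean(0);u=np.linalg.svd(P[:,:2]-c,full_matrices=False)[2][0];u*=np.sign(u[np.argmax(abs(u))]);return c.round(1),np.degrees(np.arctan2(u[1],u[0])).round(1)
for cam in("top","side"):
    d=np.load(cam+'0.npz')['d'];W=grid(cam,d);L=lambda n:W[np.load(f'm_{cam}_{n}.npy')&(d>0)]
    for k in(0,1):
        P=L(f'blank_a_{k}');P=P[P[:,2]>17];print(cam,'blank',k,R(P),axis(P),len(P))
    P=L('drying_base_0');B=P[P[:,2]>26];print('base',R(P[P[:,2]>8]),'bearers',R(B))
    c=B[:,:2].mean(0)
    for s in(B[:,1]>c[1],B[:,1]<c[1]): print('  bearer',axis(B[s]),s.sum(),B[s,2].mean())
    for n in (('slat_a_1','slat_a_3','spoon_0') if cam=='top' else('slat_a_0','slat_a_3')):
        P=L(n);A=np.c_[P[:,:2],np.ones(len(P))]
        for i in range(4):
            f=np.linalg.lstsq(A,P[:,2],rcond=None)[0];k=abs(P[:,2]-A@f)<5;P=P[k];A=A[k]
        print(n,'z=ax+by+c',f.round(3),'slope',np.degrees(np.arctan(np.hypot(f[0],f[1]))).round(1),axis(P),'y',np.percentile(P[:,1],[1,99]).round(1),'x',np.percentile(P[:,0],[2,98]).round(1),'mean',P.mean(0).round(1))
t=np.load('top0.npz')['im'][150:270,85:195];s=np.load('side0.npz')['im'][70:165,165:255]
a=cv2.resize(t,(440,480),interpolation=cv2.INTER_CUBIC);b=cv2.resize(s,(360,480),interpolation=cv2.INTER_CUBIC)
cv2.imwrite('pics/rack0.png',cv2.convertScaleAbs(np.hstack([a,b]),alpha=1.6))
```

```text
top blank 0 [[613.9, 33.2], [36.6, 149.9], 20.1] (array([613.2,  33.1]), np.float64(109.9)) 859
top blank 1 [[499.0, 26.4], [35.7, 148.8], 6.3] (array([498.9,  26.7]), np.float64(96.1)) 875
base [[477.7, -325.9], [172.3, 169.0], 78.3] bearers [[477.7, -325.7], [121.4, 149.7], 77.9]
  bearer (array([ 487.6, -276. ]), np.float64(-12.0)) 571 32.013565627436776
  bearer (array([ 466.9, -373.6]), np.float64(-12.0)) 599 31.804725226732124
slat_a_1 z=ax+by+c [-2.40000e-02  6.97000e-01 -1.24157e+02] slope 34.9 (array([558.4, 312.1]), np.float64(90.8)) y [253.2 367.5] x [547.9 569.5] mean [558.4 312.1  80. ]
slat_a_3 z=ax+by+c [ 2.0000e-03  7.0300e-01 -1.4005e+02] slope 35.1 (array([486.9, 311.8]), np.float64(90.4)) y [253.4 366.7] x [476.7 497.2] mean [486.9 311.8  80.4]
spoon_0 z=ax+by+c [-1.20000e-02  6.96000e-01 -1.31404e+02] slope 34.8 (array([424.5, 325.9]), np.float64(91.1)) y [253.5 367.6] x [406.  441.6] mean [424.5 325.9  90.3]
side blank 0 [[498.0, 28.6], [36.4, 152.3], 6.4] (array([498.2,  23.7]), np.float64(96.5)) 503
side blank 1 [[611.8, 33.5], [38.6, 150.3], 18.5] (array([612. ,  31.4]), np.float64(109.9)) 465
base [[476.7, -324.8], [171.0, 168.6], 77.9] bearers [[476.3, -324.5], [122.0, 149.6], 78.3]
  bearer (array([ 486. , -276.5]), np.float64(-11.9)) 523 31.39246360746482
  bearer (array([ 466.1, -374.2]), np.float64(-12.0)) 609 31.417387477960137
slat_a_0 z=ax+by+c [ 1.90000e-02  6.85000e-01 -1.46833e+02] slope 34.4 (array([558.6, 309.5]), np.float64(89.9)) y [254.8 371.6] x [547.6 569.3] mean [558.6 309.5  75.8]
slat_a_3 z=ax+by+c [ 5.00000e-03  6.95000e-01 -1.40796e+02] slope 34.8 (array([486. , 314.3]), np.float64(90.6)) y [253.4 374.8] x [475.8 497.2] mean [486.  314.3  79.7]
```

View pics/rack0.png

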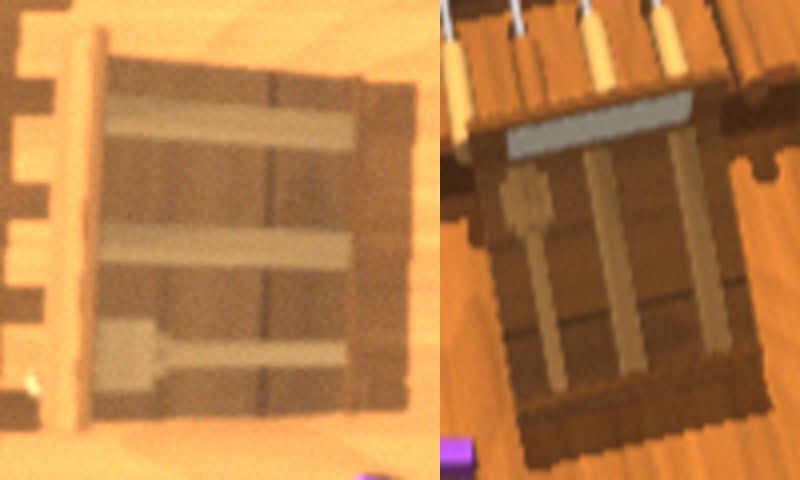

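The pictures show the two thick blanks at top-camera (263,163) and (265,209). The wooden slats are in the rack at (142,181) and (140,210). The spoon is at (120,239), identified by its bowl at the upper end, and the base is at (410,221). The slat look-alikes are two red sticks at (283,107) and (143,128) and a purple one at (171,300), all on the bench. Only the two plain wooden ones in the rack fit the description, and the crop confirms this.

```bash
python3 -m handwheel '{"rotation":[[0,0,-7],[0,0,-14],[0,0,-21],[0,0,-28],[0,0,-35],[0,0,-42],[0,0,-49],[0,0,-56]],"xyz":[[0.029,-0.038,0],[0.058,-0.075,0],[0.087,-0.112,0],[0.116,-0.15,0],[0.145,-0.188,0],[0.174,-0.225,0],[0.202,-0.263,0],[0.23,-0.3,0]],"grip":[0.06,0.06,0.06,0.06,0.06,0.06,0.06,0.06]}' 30
```

```text
time: 1.7
eef_pos: [388.5, 328.8, 230.9]
eef_rot: [0.576, 0.818, 0.0, -0.0]
ft_force: [0.6, 0.9, 0.1]
grip_width: 60.0
finger_force: 0.0
```

```bash
python3 -m handwheel '{"rotation":[[0,0,0],[0,0,0],[0,0,0],[0,0,0],[0,0,0],[0,0,0],[0,0,0],[0,0,0]],"xyz":[[0.226,-0.298,-0.1],[0.226,-0.298,-0.1],[0.226,-0.298,-0.1],[0.226,-0.298,-0.1],[0.226,-0.298,-0.1],[0.226,-0.298,-0.1],[0.226,-0.298,-0.1],[0.226,-0.298,-0.1]],"grip":[0.06,0.06,0.06,0.06,0.06,0.06,0.06,0.06]}'; python3 -c "
from cell import manip
s=manip.observe();print(s['time'],s['eef_pos'],s['eef_rot'],s['grip_width'],s['ft_force'])"
```

```text
time: 2.5
eef_pos: [614.7, 29.5, 129.9]
eef_rot: [0.574, 0.819, -0.0, 0.0]
ft_force: [0.4, 0.7, 0.1]
grip_width: 60.0
finger_force: 0.0
2.5 [614.69963261  29.45431507 129.90558004] [ 5.74463868e-01  8.18529779e-01 -3.45907522e-04  3.82373445e-04] 60.03042272512164 [0.40674302 0.69090871 0.06949733]
```

```bash
python3 -m handwheel '{"rotation":[[0,0,0],[0,0,0],[0,0,0],[0,0,0],[0,0,0],[0,0,0],[0,0,0],[0,0,0]],"xyz":[[-0.001,0.003,-0.04],[-0.001,0.003,-0.08],[-0.001,0.003,-0.105],[-0.001,0.003,-0.118],[-0.001,0.003,-0.118],[-0.001,0.003,-0.118],[-0.001,0.003,-0.118],[-0.001,0.003,-0.118]],"grip":[0.06,0.06,0.06,0.06,0.06,0.03,0.03,0.03]}' 30
```

```text
time: 3.3
eef_pos: [613.5, 35.8, 14.0]
eef_rot: [0.574, 0.819, 0.001, 0.001]
ft_force: [-0.1, -0.7, 0.1]
grip_width: 43.5
finger_force: 0.0
```

```bash
python3 -m handwheel '{"rotation":[[0,0,0],[0,0,0],[0,0,0],[0,0,0],[0,0,0],[0,0,0],[0,0,0],[0,0,0]],"xyz":[[0,0,0],[0,0,0],[0,0,0],[0,0,0.03],[0,0,0.07],[0,0,0.11],[0,0,0.14],[0,0,0.14]],"grip":[0.03,0.03,0.03,0.03,0.03,0.03,0.03,0.03]}' 30
```

```text
time: 4.1
eef_pos: [615.0, 35.5, 157.3]
eef_rot: [0.574, 0.819, 0.003, 0.002]
ft_force: [1.2, -0.7, -0.9]
grip_width: 35.6
finger_force: 30.0
```

```bash
python3 -m handwheel '{"rotation":[[0,0,-4],[0,0,-8],[0,0,-12],[0,0,-16],[0,0,-20],[0,0,-24],[0,0,-28],[0,0,-32]],"xyz":[[-0.012,-0.047,0],[-0.024,-0.094,0],[-0.036,-0.141,0],[-0.048,-0.188,0],[-0.06,-0.235,0],[-0.072,-0.281,0],[-0.084,-0.326,0],[-0.094,-0.367,0]],"grip":[0.03,0.03,0.03,0.03,0.03,0.03,0.03,0.03]}' 30
```

```text
time: 4.9
eef_pos: [517.1, -333.3, 151.8]
eef_rot: [0.778, 0.628, -0.0, -0.0]
ft_force: [0.9, 0.1, -0.6]
grip_width: 35.9
finger_force: 30.0
```

```bash
python3 -m handwheel '{"rotation":[[0,0,0],[0,0,0],[0,0,0],[0,0,0],[0,0,0],[0,0,0],[0,0,0],[0,0,0]],"xyz":[[0,0,-0.02],[0,0,-0.045],[0,0,-0.07],[0,0,-0.085],[0,0,-0.095],[0,0,-0.101],[0,0,-0.101],[0,0,-0.101]],"grip":[0.03,0.03,0.03,0.03,0.03,0.03,0.03,0.03]}' 30; python3 -c "
from cell import manip
s=manip.observe();print(s['time'],s['eef_pos'],s['eef_rot'],s['grip_width'],s['ft_force'])"
```

```text
time: 5.7
eef_pos: [519.0, -331.7, 52.3]
eef_rot: [0.777, 0.629, 0.0, 0.0]
ft_force: [-0.3, 0.0, -1.0]
grip_width: 35.9
finger_force: 30.0
5.7 [ 518.97658858 -331.70638407   52.30659085] [7.77269785e-01 6.29167236e-01 2.02421348e-04 4.78437664e-04] 35.89005731439894 [-0.28416477  0.00826972 -0.98143194]
```

```bash
python3 -m handwheel '{"rotation":[[0,0,0],[0,0,0],[0,0,0],[0,0,0],[0,0,0],[0,0,0],[0,0,0],[0,0,0]],"xyz":[[0,0,-0.002],[0,0,-0.004],[0,0,-0.006],[0,0,-0.006],[0,0,-0.006],[0,0,-0.006],[0,0,-0.006],[0,0,-0.006]],"grip":[0.03,0.03,0.03,0.03,0.054,0.054,0.054,0.054]}' 30
```

```text
time: 6.5
eef_pos: [518.6, -331.4, 45.6]
eef_rot: [0.777, 0.629, 0.0, 0.0]
ft_force: [0.4, 0.8, 0.7]
grip_width: 52.3
finger_force: 0.0
```

```bash
python3 -m handwheel '{"rotation":[[0,0,0],[0,0,0],[0,0,0],[0,0,0],[0,0,0],[0,0,0],[0,0,0],[0,0,0]],"xyz":[[0,0,0],[0,0,0.02],[0,0,0.05],[0,0,0.09],[0,0,0.12],[0,0,0.12],[0,0,0.12],[0,0,0.12]],"grip":[0.054,0.054,0.054,0.054,0.054,0.054,0.054,0.054]}' 30
```

```text
time: 7.3
eef_pos: [518.1, -330.9, 164.4]
eef_rot: [0.777, 0.629, -0.0, -0.001]
ft_force: [-0.2, -0.9, 0.6]
grip_width: 54.0
finger_force: 0.0
```

```bash
python3 -m handwheel '{"rotation":[[0,0,3],[0,0,6],[0,0,9],[0,0,12],[0,0,15],[0,0,18],[0,0,18.3],[0,0,18.3]],"xyz":[[-0.003,0.045,0],[-0.006,0.09,0],[-0.009,0.135,0],[-0.012,0.18,0],[-0.015,0.225,0],[-0.018,0.27,0],[-0.0195,0.315,0],[-0.0195,0.358,0]],"grip":[0.054,0.054,0.054,0.054,0.054,0.054,0.054,0.054]}' 30
```

```text
time: 8.1
eef_pos: [497.8, 28.6, 164.6]
eef_rot: [0.667, 0.745, -0.001, -0.001]
ft_force: [1.0, 0.4, -0.2]
grip_width: 54.2
finger_force: 0.0
```

```bash
python3 -m handwheel '{"rotation":[[0,0,0],[0,0,0],[0,0,0],[0,0,0],[0,0,0],[0,0,0],[0,0,0],[0,0,0]],"xyz":[[0,0,-0.04],[0,0,-0.08],[0,0,-0.115],[0,0,-0.135],[0,0,-0.148],[0,0,-0.153],[0,0,-0.153],[0,0,-0.153]],"grip":[0.054,0.054,0.054,0.054,0.054,0.054,0.054,0.03]}' 30
```

```text
time: 8.9
eef_pos: [499.7, 26.6, 13.3]
eef_rot: [0.667, 0.745, 0.0, 0.0]
ft_force: [0.4, -0.3, -0.1]
grip_width: 50.8
finger_force: 0.0
```

```bash
python3 -m handwheel '{"rotation":[[0,0,0],[0,0,0],[0,0,0],[0,0,0],[0,0,0],[0,0,0],[0,0,0],[0,0,0]],"xyz":[[0,0,0],[0,0,0],[0,0,0],[0,0,0],[0,0,0.03],[0,0,0.07],[0,0,0.11],[0,0,0.14]],"grip":[0.03,0.03,0.03,0.03,0.03,0.03,0.03,0.03]}' 30
```

```text
time: 9.7
eef_pos: [499.5, 26.4, 155.0]
eef_rot: [0.668, 0.745, 0.001, 0.0]
ft_force: [0.4, -0.5, -1.1]
grip_width: 35.6
finger_force: 30.0
```

```bash
python3 -m handwheel '{"rotation":[[0,0,-3],[0,0,-6],[0,0,-9],[0,0,-12],[0,0,-15],[0,0,-18],[0,0,-18.3],[0,0,-18.3]],"xyz":[[-0.008,-0.045,0],[-0.016,-0.09,0],[-0.024,-0.135,0],[-0.032,-0.18,0],[-0.04,-0.225,0],[-0.048,-0.27,0],[-0.056,-0.312,0],[-0.0615,-0.3435,0]],"grip":[0.03,0.03,0.03,0.03,0.03,0.03,0.03,0.03]}' 30
```

```text
time: 10.5
eef_pos: [436.4, -319.6, 152.8]
eef_rot: [0.778, 0.628, 0.0, 0.0]
ft_force: [-0.3, 0.6, -0.4]
grip_width: 35.7
finger_force: 30.0
```

```bash
python3 -m handwheel '{"rotation":[[0,0,0],[0,0,0],[0,0,0],[0,0,0],[0,0,0],[0,0,0],[0,0,0],[0,0,0]],"xyz":[[0,0,-0.02],[0,0,-0.045],[0,0,-0.07],[0,0,-0.085],[0,0,-0.095],[0,0,-0.101],[0,0,-0.104],[0,0,-0.107]],"grip":[0.03,0.03,0.03,0.03,0.03,0.03,0.03,0.03]}' 30
```

```text
time: 11.3
eef_pos: [438.0, -317.2, 46.0]
eef_rot: [0.777, 0.629, 0.0, 0.0]
ft_force: [-0.2, 0.7, -1.0]
grip_width: 36.1
finger_force: 30.0
```

```bash
python3 -m handwheel '{"rotation":[[0,0,0],[0,0,0],[0,0,0],[0,0,0],[0,0,0],[0,0,0],[0,0,0],[0,0,0]],"xyz":[[0,0,0],[0,0,0],[0,0,0],[0,0,0],[0,0,0],[0,0,0],[0,0,0.03],[0,0,0.07]],"grip":[0.03,0.054,0.054,0.054,0.054,0.054,0.054,0.054]}' 30
```

```text
time: 12.1
eef_pos: [436.2, -316.3, 115.0]
eef_rot: [0.777, 0.629, -0.001, -0.002]
ft_force: [1.2, 0.6, 1.9]
grip_width: 53.9
finger_force: 0.0
```

```bash
python3 -m handwheel '{"rotation":[[0,0,0],[0,0,3],[0,0,6],[0,0,9],[0,0,12.5],[0,0,12.5],[0,0,12.5],[0,0,12.5]],"xyz":[[0.007,0.03,0.03],[0.015,0.07,0.06],[0.022,0.11,0.06],[0.03,0.15,0.06],[0.038,0.19,0.06],[0.046,0.23,0.06],[0.054,0.27,0.06],[0.06,0.3,0.06]],"grip":[0.054,0.054,0.04,0.04,0.04,0.04,0.04,0.04]}' 30
```

```text
time: 12.9
eef_pos: [497.7, -14.1, 175.7]
eef_rot: [0.704, 0.711, 0.0, -0.0]
ft_force: [1.2, 0.1, -0.4]
grip_width: 40.3
finger_force: 0.0
```

```bash
python3 -m handwheel '{"rotation":[[5,0,0],[10,0,0],[15,0,0],[20,0,0],[25,0,0],[30,0,0],[35,0,0],[35,0,0]],"xyz":[[0.008,0.037,0],[0.016,0.074,0],[0.024,0.111,0],[0.032,0.148,0],[0.04,0.185,0],[0.048,0.222,0],[0.056,0.255,-0.01],[0.061,0.2764,-0.017]],"grip":[0.04,0.04,0.04,0.04,0.04,0.04,0.04,0.04]}' 30
python3 - <<'E'
from h import *
im,d=manip.capture('top');s=manip.observe();print(s['eef_pos'],s['eef_rot']);W=grid('top',d)
for t in manip.trace('top','blank_a')[:4]:
    P=W[t['mask']&(d>0)];P=P[P[:,2]>46];print(t['p'],t['bbox'],P.mean(0).round(1) if len(P) else 0,[np.round(v,1).tolist() for v in cv2.minAreaRect(P[:,:2].astype(np.float32))] if len(P) else 0)
cv2.imwrite('pics/t1.png',im)
E
```

```text
time: 13.7
eef_pos: [558.5, 259.1, 156.6]
eef_rot: [0.673, 0.676, 0.213, -0.212]
ft_force: [-0.4, -0.3, 0.4]
grip_width: 40.1
finger_force: 0.0
[557.64222112 263.40528501 155.8977737 ] [ 0.67138939  0.67772639  0.21148535 -0.21259626]
0.73 [379.7, 222.3, 64.3, 28.0] [ 439.3 -315.9   54.1] [[439.7, -316.4], [150.1, 36.1], 78.0]
0.64 [381.4, 189.2, 72.2, 28.5] [ 519.2 -332.7   54.1] [[519.6, -333.4], [151.3, 36.6], 78.1]
```

View pics/t1.png

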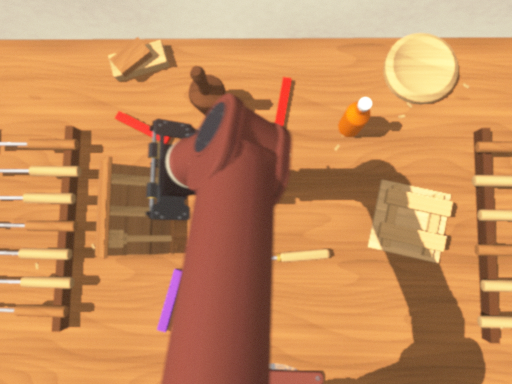

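The blanks lie square on the bearers, at pixels (410,235) and (417,202), and measure within 1 mm of their targets. The wrist is close to the mallet at (207,90) in the picture, so I'll check the clearance in 3D.

Run:
```python
from h import *
im,d=manip.capture('side');cv2.imwrite('pics/s1.png',im);W=grid('side',d)
im,d=manip.capture('top');W=grid('top',d)
for c,r in((235,105),(260,120),(280,150),(215,120),(200,150),(225,97),(205,95),(165,125)): print((c,r),W[r,c].round())
P=W[(W[...,2]>120)&(d>0)&(W[...,0]>560)];print(len(P),'high',[P[P[:,0]>x].mean(0).round() if (P[:,0]>x).any() else None for x in (620,660,700)], P[:,0].max().round())
```

```text
(235, 105) [593.  52. 510.]
(260, 120) [585.  23. 478.]
(280, 150) [545.  -3. 483.]
(215, 120) [576.  76. 505.]
(200, 150) [540.  94. 500.]
(225, 97) [608.  66. 497.]
(205, 95) [753. 166. 112.]
(165, 125) [642. 214. 250.]
4728 high [array([690.,  84., 203.]), array([732., -19., 167.]), array([737.,   2., 171.])] 778.0
```

View pics/s1.png

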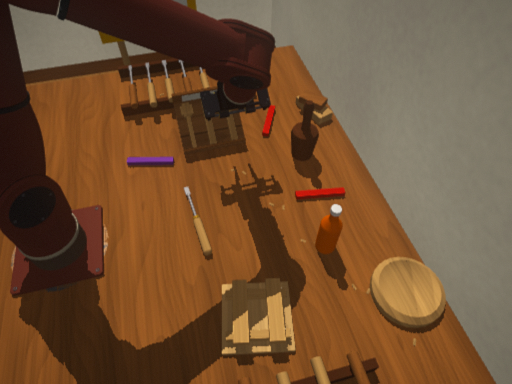

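The wrist is about 500 mm up and the gripper stays over 70 mm from the mallet, so it is safe to descend along the tool axis.

```bash
python3 -m handwheel '{"rotation":[[0,0,0],[0,0,0],[0,0,0],[0,0,0],[0,0,0],[0,0,0],[0,0,0],[0,0,0]],"xyz":[[0,0.0115,-0.0164],[0,0.023,-0.0328],[0,0.034,-0.049],[0,0.043,-0.0614],[0,0.049,-0.07],[0,0.0535,-0.0762],[0,0.0574,-0.0819],[0,0.0574,-0.0819]],"grip":[0.04,0.04,0.04,0.04,0.04,0.04,0.04,0.04]}' 30
```

```text
time: 14.7
eef_pos: [558.2, 317.2, 76.0]
eef_rot: [0.672, 0.677, 0.213, -0.212]
ft_force: [0.7, -0.7, 0.6]
grip_width: 40.1
finger_force: 0.0
```

```bash
python3 -m handwheel '{"rotation":[[0,0,0],[0,0,0],[0,0,0],[0,0,0],[0,0,0],[0,0,0],[0,0,0],[0,0,0]],"xyz":[[0,0,0],[0,0,0],[0,0,0],[0,0,0],[0,0,0],[0,0,0],[0,0,0],[0,0,0]],"grip":[0.015,0.015,0.015,0.015,0.015,0.015,0.015,0.015]}' 30
```

```text
time: 15.5
eef_pos: [558.9, 316.7, 77.1]
eef_rot: [0.672, 0.677, 0.214, -0.212]
ft_force: [-1.4, -4.3, 5.7]
grip_width: 22.0
finger_force: 30.0
```

```bash
python3 -m handwheel '{"rotation":[[0,0,0],[0,0,0],[0,0,0],[0,0,0],[0,0,0],[0,0,0],[0,0,0],[0,0,0]],"xyz":[[0,-0.003,0.0041],[0,-0.0086,0.0123],[0,-0.0172,0.0246],[0,-0.0287,0.041],[0,-0.0402,0.0573],[0,-0.0516,0.0737],[0,-0.0631,0.0901],[0,-0.0631,0.0901]],"grip":[0.015,0.015,0.015,0.015,0.015,0.015,0.015,0.015]}' 30
```

```text
time: 16.3
eef_pos: [560.5, 251.5, 170.1]
eef_rot: [0.672, 0.676, 0.216, -0.21]
ft_force: [0.9, 0.5, 0.5]
grip_width: 21.7
finger_force: 30.0
```

```bash
python3 -m handwheel '{"rotation":[[0,0,0],[0,0,0],[-6,0,0],[-12,0,0],[-18,0,0],[-24,0,0],[-30,0,0],[-35,0,0]],"xyz":[[-0.003,-0.03,0.01],[-0.006,-0.06,0.02],[-0.01,-0.1,0.03],[-0.014,-0.14,0.03],[-0.018,-0.18,0.03],[-0.022,-0.22,0.03],[-0.026,-0.26,0.03],[-0.03,-0.29,0.03]],"grip":[0.015,0.015,0.015,0.015,0.015,0.015,0.015,0.015]}' 30
```

```text
time: 17.1
eef_pos: [528.5, -38.1, 197.1]
eef_rot: [0.704, 0.71, -0.001, 0.002]
ft_force: [0.3, 0.5, -0.3]
grip_width: 21.5
finger_force: 30.0
```

```bash
python3 -m handwheel '{"rotation":[[0,0,-7.5],[0,0,-15],[0,0,-22.5],[0,0,-30],[0,0,-37.5],[0,0,-45],[0,0,-52.5],[0,0,-60]],"xyz":[[-0.007,-0.025,0],[-0.015,-0.05,0],[-0.022,-0.075,0],[-0.03,-0.1,0],[-0.037,-0.125,0],[-0.045,-0.15,0],[-0.052,-0.175,0],[-0.06,-0.2,0]],"grip":[0.015,0.015,0.015,0.015,0.015,0.015,0.015,0.015]}' 30
```

```text
time: 17.9
eef_pos: [468.2, -236.6, 196.6]
eef_rot: [0.965, 0.261, 0.0, -0.0]
ft_force: [0.9, 0.2, -0.2]
grip_width: 21.8
finger_force: 30.0
```

```bash
python3 -m handwheel '{"rotation":[[0,0,-7],[0,0,-14],[0,0,-21],[0,0,-28],[0,0,-35],[0,0,-42.5],[0,0,-42.5],[0,0,-42.5]],"xyz":[[0.001,-0.02,0],[0.001,-0.04,0],[0.001,-0.06,0],[0.001,-0.08,0],[0.001,-0.1,0],[0.001,-0.12,0],[0.001,-0.128,0],[0.001,-0.128,0]],"grip":[0.015,0.015,0.015,0.015,0.015,0.015,0.015,0.015]}' 30
python3 - <<'E'
from h import *
for cam in('side','top'):
    im,d=manip.capture(cam);cv2.imwrite(f'pics/{cam}2.png',im)
print(manip.observe()['eef_pos'])
E
```

```text
time: 18.7
eef_pos: [469.0, -364.9, 196.4]
eef_rot: [0.995, -0.104, -0.001, 0.0]
ft_force: [0.3, 1.0, -0.3]
grip_width: 21.6
finger_force: 30.0
[ 469.65874893 -363.39071953  196.47248763]
```

View pics/side2.png

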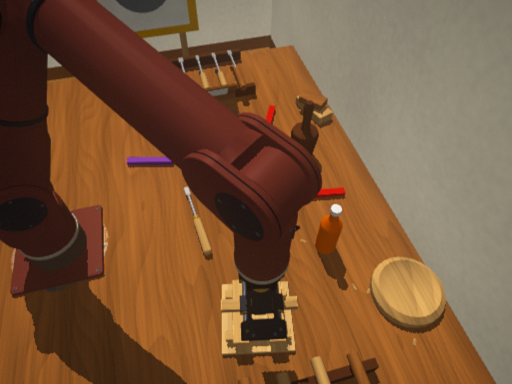

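The slat is held square over the base, with its end showing at about (290,302). Lowering it now.

```bash
python3 -m handwheel '{"rotation":[[0,0,0],[0,0,0],[0,0,0],[0,0,0],[0,0,0],[0,0,0],[0,0,0],[0,0,0]],"xyz":[[0,0,-0.03],[0,0,-0.065],[0,0,-0.095],[0,0,-0.112],[0,0,-0.12],[0,0,-0.125],[0,0,-0.128],[0,0,-0.128]],"grip":[0.015,0.015,0.015,0.015,0.015,0.015,0.015,0.015]}' 30
python3 - <<'E'
from h import *
im,d=manip.capture('top');W=grid('top',d)
P=W[(d>0)&(W[...,2]>60)&(W[...,2]<90)&(abs(W[...,0]-470)<110)&(abs(W[...,1]+364)<60)]
print(len(P),P.mean(0).round(1),[(round(a),P[abs(P[:,0]-a)<8].round(0).mean(0).round(1).tolist()) for a in (400,415,430,500,515,530,540)])
E
```

```text
time: 19.6
eef_pos: [470.0, -364.4, 69.4]
eef_rot: [0.995, -0.105, 0.0, 0.0]
ft_force: [0.8, 0.1, -0.5]
grip_width: 21.4
finger_force: 30.0
352 [ 456.8 -359.6   72.8] [(400, [402.6, -349.2, 73.1]), (415, [415.5, -350.8, 72.8]), (430, [429.9, -353.6, 72.6]), (500, [nan, nan, nan]), (515, [522.0, -381.8, 75.5]), (530, [530.8, -375.8, 73.1]), (540, [538.4, -376.1, 72.8])]<stdin>:4: RuntimeWarning: Mean of empty slice.
  ret = um.true_divide(
```

The slat is level with its top at 73 mm, so it is 3 mm above the blanks. I'll lower it, release it and rise.

```bash
python3 -m handwheel '{"rotation":[[0,0,0],[0,0,0],[0,0,0],[0,0,0],[0,0,0],[0,0,0],[0,0,0],[0,0,0]],"xyz":[[0,0,-0.001],[0,0,-0.002],[0,0,-0.0027],[0,0,-0.0027],[0,0,-0.0027],[0,0,-0.0027],[0,0,-0.0027],[0,0,-0.0027]],"grip":[0.015,0.015,0.015,0.015,0.04,0.04,0.04,0.04]}' 30
```

```text
time: 20.45
eef_pos: [469.5, -364.2, 66.1]
eef_rot: [0.994, -0.105, 0.0, -0.0]
ft_force: [0.1, 0.3, 1.0]
grip_width: 38.7
finger_force: 0.0
```

```bash
python3 -m handwheel '{"rotation":[[0,0,0],[0,0,0],[0,0,0],[0,0,0],[0,0,0],[0,0,0],[0,0,0],[0,0,0]],"xyz":[[0,0,0],[0,0,0.015],[0,0,0.04],[0,0,0.075],[0,0,0.11],[0,0,0.13],[0,0,0.13],[0,0,0.13]],"grip":[0.04,0.04,0.04,0.04,0.04,0.04,0.04,0.04]}' 30
```

```text
time: 21.25
eef_pos: [469.6, -364.2, 196.7]
eef_rot: [0.995, -0.105, 0.001, -0.0]
ft_force: [-0.3, -0.3, -0.1]
grip_width: 39.9
finger_force: 0.0
```

```bash
python3 -m handwheel '{"rotation":[[0,0,7.5],[0,0,15],[0,0,22.5],[0,0,30],[0,0,37.5],[0,0,45],[0,0,52.5],[0,0,60]],"xyz":[[0.001,0.037,0],[0.002,0.075,0],[0.003,0.112,0],[0.004,0.15,0],[0.005,0.187,0],[0.006,0.225,0],[0.007,0.262,0],[0.008,0.3,0]],"grip":[0.04,0.04,0.04,0.04,0.04,0.04,0.04,0.04]}' 30
```

```text
time: 22.05
eef_pos: [476.7, -62.6, 195.5]
eef_rot: [0.912, 0.409, -0.0, -0.0]
ft_force: [0.5, 0.3, 0.3]
grip_width: 39.8
finger_force: 0.0
```

```bash
python3 -m handwheel '{"rotation":[[0,0,6],[0,0,12],[0,0,18],[0,0,24],[0,0,30],[0,0,36],[0,0,42.5],[0,0,42.5]],"xyz":[[0.001,0.035,0],[0.002,0.07,0],[0.003,0.105,0],[0.005,0.14,0],[0.006,0.175,0],[0.007,0.21,0],[0.009,0.25,0],[0.009,0.25,0]],"grip":[0.04,0.04,0.04,0.04,0.04,0.04,0.04,0.04]}' 30
```

```text
time: 22.85
eef_pos: [485.0, 191.5, 194.7]
eef_rot: [0.7, 0.714, -0.001, -0.0]
ft_force: [0.0, -0.6, 0.5]
grip_width: 39.9
finger_force: 0.0
```

```bash
python3 -m handwheel '{"rotation":[[7,0,0],[14,0,0],[21,0,0],[28,0,0],[35,0,0],[35,0,0],[35,0,0],[35,0,0]],"xyz":[[0,0.012,0],[0,0.024,0],[0,0.036,-0.005],[0,0.048,-0.015],[0,0.06,-0.025],[0,0.0737,-0.0375],[0,0.0737,-0.0375],[0,0.0737,-0.0375]],"grip":[0.04,0.04,0.04,0.04,0.04,0.04,0.04,0.04]}' 30
python3 - <<'E'
from h import *
im,d=manip.capture('side');cv2.imwrite('pics/s3.png',im);W=grid('side',d);s=manip.observe();print(s['eef_pos'],s['eef_rot'])
P=W[(d>0)&(W[...,2]>64)&(W[...,2]<80)&(abs(W[...,0]-475)<110)&(abs(W[...,1]+340)<90)]
print(len(P),P.mean(0).round(1),[np.round(v,1).tolist() for v in cv2.minAreaRect(P[:,:2].astype(np.float32))])
for t in manip.trace('side','slat_a')[:5]:
    P=W[t['mask']&(d>0)];print(round(t['p'],2),t['bbox'],P.mean(0).round(1))
E
```

```text
time: 23.65
eef_pos: [486.1, 259.1, 158.1]
eef_rot: [0.672, 0.677, 0.212, -0.212]
ft_force: [0.5, -0.1, 0.2]
grip_width: 39.8
finger_force: 0.0
[486.54580658 259.19022093 158.80084154] [ 0.67157291  0.67735022  0.21317559 -0.21152464]
703 [ 467.4 -364.    69.5] [[469.1, -363.4], [23.8, 149.3], 77.4]
0.74 [205.0, 116.0, 11.4, 32.0] [485.6 285.1  58.2]
0.66 [223.9, 319.2, 66.7, 10.9] [ 467.9 -365.1   68.2]
0.58 [124.3, 157.5, 47.1, 8.3] [276.2 250.8  12.5]
0.53 [258.6, 106.4, 14.2, 29.1] [701.4 336.6  13.2]
```

View pics/s3.png

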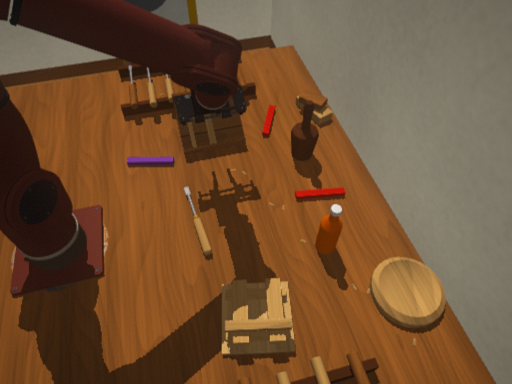

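The first slat lies square across both blanks at (257,324), top at 69.5 mm. The second slat is still in the rack at (211,132), aligned under the gripper, with the spoon stem at (196,135).

```bash
python3 -m handwheel '{"rotation":[[0,0,0],[0,0,0],[0,0,0],[0,0,0],[0,0,0],[0,0,0],[0,0,0],[0,0,0]],"xyz":[[0,0.0115,-0.0164],[0,0.023,-0.0328],[0,0.034,-0.049],[0,0.043,-0.0614],[0,0.049,-0.07],[0,0.0535,-0.0762],[0,0.0574,-0.0819],[0,0.0574,-0.0819]],"grip":[0.04,0.04,0.04,0.04,0.04,0.04,0.04,0.04]}' 30
```

```text
time: 24.55
eef_pos: [486.3, 317.2, 76.4]
eef_rot: [0.671, 0.677, 0.213, -0.212]
ft_force: [0.4, 0.5, -0.7]
grip_width: 39.9
finger_force: 0.0
```

```bash
python3 -m handwheel '{"rotation":[[0,0,0],[0,0,0],[0,0,0],[0,0,0],[0,0,0],[0,0,0],[0,0,0],[0,0,0]],"xyz":[[0,0,0],[0,0,0],[0,0,0],[0,0,0],[0,0,0],[0,0,0],[0,0,0],[0,0,0]],"grip":[0.015,0.015,0.015,0.015,0.015,0.015,0.015,0.015]}' 30
```

```text
time: 25.35
eef_pos: [486.9, 316.7, 77.0]
eef_rot: [0.672, 0.677, 0.214, -0.212]
ft_force: [-0.7, -4.5, 4.4]
grip_width: 21.8
finger_force: 30.0
```

```bash
python3 -m handwheel '{"rotation":[[0,0,0],[0,0,0],[0,0,0],[0,0,0],[0,0,0],[0,0,0],[0,0,0],[0,0,0]],"xyz":[[0,-0.003,0.0041],[0,-0.0086,0.0123],[0,-0.0172,0.0246],[0,-0.0287,0.041],[0,-0.0402,0.0573],[0,-0.0516,0.0737],[0,-0.0631,0.0901],[0,-0.0631,0.0901]],"grip":[0.015,0.015,0.015,0.015,0.015,0.015,0.015,0.015]}' 30
```

```text
time: 26.15
eef_pos: [488.2, 252.1, 169.2]
eef_rot: [0.672, 0.676, 0.215, -0.211]
ft_force: [0.3, 0.5, -0.1]
grip_width: 21.4
finger_force: 30.0
```

```bash
python3 -m handwheel '{"rotation":[[0,0,0],[0,0,0],[-6,0,0],[-12,0,0],[-18,0,0],[-24,0,0],[-30,0,0],[-35,0,0]],"xyz":[[0,-0.03,0.01],[0,-0.06,0.02],[0,-0.1,0.03],[0,-0.14,0.03],[0,-0.18,0.03],[0,-0.22,0.03],[0,-0.26,0.03],[0,-0.29,0.03]],"grip":[0.015,0.015,0.015,0.015,0.015,0.015,0.015,0.015]}' 30
```

```text
time: 26.95
eef_pos: [486.6, -38.0, 196.8]
eef_rot: [0.704, 0.71, -0.001, 0.002]
ft_force: [-0.1, 0.0, -0.8]
grip_width: 22.0
finger_force: 30.0
```

```bash
python3 -m handwheel '{"rotation":[[0,0,-7.5],[0,0,-15],[0,0,-22.5],[0,0,-30],[0,0,-37.5],[0,0,-45],[0,0,-52.5],[0,0,-60]],"xyz":[[0,-0.016,0],[0,-0.032,0],[0,-0.048,0],[0,-0.064,0],[0,-0.08,0],[0,-0.096,0],[0,-0.112,0],[0,-0.13,0]],"grip":[0.015,0.015,0.015,0.015,0.015,0.015,0.015,0.015]}' 30
```

```text
time: 27.75
eef_pos: [486.4, -166.0, 196.2]
eef_rot: [0.965, 0.261, -0.0, -0.0]
ft_force: [-0.0, 0.1, 0.0]
grip_width: 21.6
finger_force: 30.0
```

```bash
python3 -m handwheel '{"rotation":[[0,0,-7],[0,0,-14],[0,0,-21],[0,0,-28],[0,0,-35],[0,0,-42.5],[0,0,-42.5],[0,0,-42.5]],"xyz":[[-0.001,-0.02,0],[-0.001,-0.04,0],[-0.001,-0.06,0],[-0.001,-0.08,0],[-0.001,-0.1,0],[-0.001,-0.12,0],[-0.001,-0.12,0],[-0.001,-0.12,0]],"grip":[0.015,0.015,0.015,0.015,0.015,0.015,0.015,0.015]}' 30
```

```text
time: 28.55
eef_pos: [485.2, -286.0, 196.1]
eef_rot: [0.995, -0.104, -0.001, 0.0]
ft_force: [-1.3, 0.2, -0.8]
grip_width: 21.3
finger_force: 30.0
```

```bash
python3 -m handwheel '{"rotation":[[0,0,0],[0,0,0],[0,0,0],[0,0,0],[0,0,0],[0,0,0],[0,0,0],[0,0,0]],"xyz":[[0,0,-0.03],[0,0,-0.065],[0,0,-0.095],[0,0,-0.112],[0,0,-0.12],[0,0,-0.125],[0,0,-0.128],[0,0,-0.128]],"grip":[0.015,0.015,0.015,0.015,0.015,0.015,0.015,0.015]}' 30
python3 - <<'E'
from h import *
im,d=manip.capture('top');W=grid('top',d)
P=W[(d>0)&(W[...,2]>60)&(W[...,2]<90)&(abs(W[...,0]-485)<110)&(abs(W[...,1]+286)<40)]
print(len(P),[(a,P[abs(P[:,0]-a)<8].mean(0).round(1).tolist()) for a in (420,435,540,555) if (abs(P[:,0]-a)<8).any()],P[:,0].min(),P[:,0].max())
E
```

```text
time: 29.35
eef_pos: [486.0, -286.4, 69.3]
eef_rot: [0.995, -0.105, 0.001, 0.0]
ft_force: [-0.6, -0.1, -0.2]
grip_width: 21.8
finger_force: 30.0
290 [(420, [421.1, -271.2, 73.2]), (435, [434.3, -273.5, 73.0]), (540, [544.2, -289.7, 71.8]), (555, [554.6, -297.1, 72.8])] 411.923803286805 561.6183072352802
```

The second slat is level too, again about 3 mm above the blanks. I'll lower it, release it and back away.

```bash
python3 -m handwheel '{"rotation":[[0,0,0],[0,0,0],[0,0,0],[0,0,0],[0,0,0],[0,0,0],[0,0,0],[0,0,0]],"xyz":[[0,0,-0.001],[0,0,-0.002],[0,0,-0.0027],[0,0,-0.0027],[0,0,-0.0027],[0,0,-0.0027],[0,0,-0.0027],[0,0,-0.0027]],"grip":[0.015,0.015,0.015,0.015,0.04,0.04,0.04,0.04]}' 30
```

```text
time: 30.2
eef_pos: [485.6, -286.2, 66.1]
eef_rot: [0.994, -0.105, 0.0, -0.0]
ft_force: [0.0, 0.8, -0.0]
grip_width: 38.7
finger_force: 0.0
```

```bash
python3 -m handwheel '{"rotation":[[0,0,0],[0,0,0],[0,0,0],[0,0,0],[0,0,0],[0,0,0],[0,0,0],[0,0,0]],"xyz":[[0,0,0],[0,0,0.015],[0,0,0.04],[0,0,0.075],[0,0,0.11],[0,0,0.13],[0,0,0.13],[0,0,0.13]],"grip":[0.04,0.04,0.04,0.04,0.04,0.04,0.04,0.04]}' 30
```

```text
time: 31.0
eef_pos: [485.7, -286.2, 196.6]
eef_rot: [0.995, -0.105, 0.001, -0.0]
ft_force: [-0.2, -0.2, -0.5]
grip_width: 39.8
finger_force: 0.0
```

```bash
python3 -m handwheel '{"rotation":[[0,0,0],[0,0,0],[0,0,0],[0,0,0],[0,0,0],[0,0,0],[0,0,0],[0,0,0]],"xyz":[[0.004,0.04,0],[0.008,0.08,0],[0.012,0.12,0],[0.016,0.16,0],[0.02,0.2,0],[0.025,0.24,0],[0.03,0.28,0],[0.03,0.28,0]],"grip":[0.04,0.04,0.04,0.04,0.04,0.04,0.04,0.04]}' 30
python3 - <<'E'
from h import *
u=np.array([.978,-.208]);v=np.array([.208,.978]);c=np.array([477.4,-325.3])
for cam in('top','side'):
    im,d=manip.capture(cam);cv2.imwrite(f'pics/{cam}4.png',im);W=grid(cam,d)
    P=W[(d>0)&(W[...,2]>63)&(W[...,2]<85)&(abs(W[...,0]-477)<110)&(abs(W[...,1]+325)<110)]
    y=(P[:,:2]-c)@v
    for k in(y>0,y<0):
        r=cv2.minAreaRect(P[k,:2].astype(np.float32));print(cam,k.sum(),'local',np.round([(np.array(r[0])-c)@u,(np.array(r[0])-c)@v],1),r[1],r[2],'z',P[k,2].mean())
    for t in manip.trace(cam,'spoon')[:1]: print(t['p'],W[t['mask']&(d>0)].mean(0).round(1))
    for t in manip.trace(cam,'blank_a')[:4]:
        P=W[t['mask']&(d>0)];P=P[(P[:,2]>48)&(P[:,2]<60)]
        if len(P): r=cv2.minAreaRect(P[:,:2].astype(np.float32));print('blank',len(P),np.round(r[0]),r[1],r[2])
E
```

```text
time: 31.8
eef_pos: [515.3, 0.3, 195.0]
eef_rot: [0.995, -0.101, -0.001, -0.0]
ft_force: [-0.7, -1.0, -0.6]
grip_width: 39.9
finger_force: 0.0
top 695 local [-0.1 39.7] (23.300113677978516, 149.69593811035156) 77.95349884033203 z 69.83832829209358
top 716 local [  1.4 -39.8] (23.752498626708984, 150.10423278808594) 77.55889129638672 z 69.85167246581267
0.75 [425.  325.3  90.1]
blank 607 [ 440. -316.] (149.9808807373047, 35.84665298461914) 77.87273406982422
blank 633 [ 520. -332.] (149.21871948242188, 35.810367584228516) 77.90269470214844
side 618 local [-1.8 40.6] (23.961959838867188, 149.583740234375) 77.5225601196289 z 69.29556357024725
side 718 local [ -0.2 -39.1] (23.203779220581055, 149.20556640625) 77.47611999511719 z 69.35393244030058
0.87 [423.7 327.8  90.2]
blank 612 [ 518. -332.] (150.6365509033203, 36.01454544067383) 77.98699188232422
blank 573 [ 438. -315.] (150.9012451171875, 34.44173812866211) 77.70287322998047
blank 12 [ 468. -333.] (79.27074432373047, 134.36634826660156) 77.60258483886719
```

View pics/top4.png

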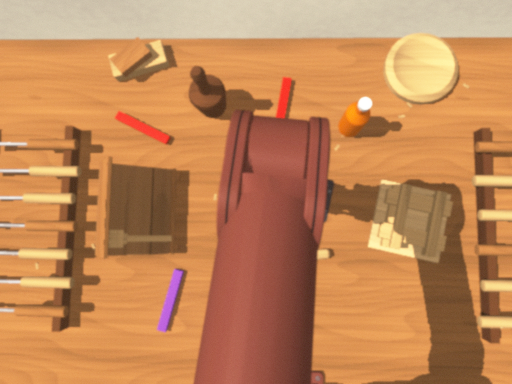

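The finished stack is at (410,221): two slats across two blanks, all within 2 mm of their targets. The spoon is still in the rack at (140,239), and the mallet (207,90) and glue bottle (355,117) are where they started.

```bash
python3 -c "
from cell import manip
print(manip.hand_in())"
```

```text
the job is handed in; nothing more can be done
None
```

The drying stack is built and handed in at about 32 s of the 72 s: both blanks lie across the bearers and both slats across the blanks, each within about 2 mm of its target, and the spoon, glue bottle and mallet are where they started; the arm hid most of the gouge in the last picture, but nothing went near it.

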